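# Swap the sheared mandrel in the indexing fixture

### The arm

A 7-joint arm with a two-finger parallel gripper is mounted at the origin on the work surface. World frame = base frame: x ahead of the robot, y to its left, z up, the work surface at z = 0. Lengths are in m, angles in rad, forces in N, time in s.
With the tool pointing down it reaches from about 0.425 to 0.8 m from the base axis. Payload 8.3 kg.
Tool frame: the origin (TCP) lies midway between the tips of the shut fingers; the grasp point (between the pads) lies 19 mm behind it (arm.grasp_offset is the distance from the TCP to the grasp point, in m); z points along the fingers, y is the line along which they close (so a half turn about z gives the same grasp; the last joint's range is limited). The gripper opens to 85 mm and grips with 20 to 120 N. Pads are 22 mm wide; open, the fingers measure 114 mm over their backs; the gripper's body (76 mm by 85 mm) begins 54 mm behind the grasp point. The pads swing forward as they close: fully open they stand 13 mm farther back than shut.
Start: joints at [1.179, 0.383, 0.016, 1.37, -0.006, 1.388, -0.046], TCP at [0.202, -0.591, 0.231] pointing down, gripper open.
Joint ranges: [-2.95, 2.95], [-0.25, 2.06], [-1.52, 1.56], [0.18, 2.33], [-1.44, 4.58], [0.02, 2.06], [-3.01, 3.01]. Speed limits (rad/s): [2.39, 2.39, 3.01, 3.01, 3.14, 3.14, 3.14].

### API

Orientations are given as a 3x3 rotation matrix whose columns are the frame's x, y, z axes.
In Python, from cell import arm gives the robot as it stands.
- The arm moves only by the shell command python3 -m jog 'ROWS' [OPENING] [FORCE]. ROWS is JSON, a list of rows, each an object with "delta_pos": the shift along the tool's x, y, z as a fraction of full scale, a list of three; "angular": the turn, a rotation vector about the tool's x, y, z as a fraction of full scale, a list of three. A call has 1 to 12 rows; each row is the pose to reach, as a shift and turn from the pose commanded when the call began, along the tool's axes at that moment, turning the shorter way round; what a row does not reach only later rows make up. Full scale, the value 1, is 0.5 m for a shift and pi rad for a turn. A row lasts 1/8 s, in which the tool goes at most 62.5 mm and 10.7 degrees, less where a joint would pass 70% of its speed; a pose out of reach is approached as far as the arm can. A call with a number of a shift or a turn outside -1 to 1 is refused whole. A call with a gripper value outside its range is refused whole. OPENING is the opening, from 0 (shut) to 1 (fully open), set as the call begins (- or left out, the last holds). The fingers move at their own pace and stop on an object; FORCE is the grip in N (left out, the last holds). Time passes only in rows, so rows that repeat a pose let the fingers close. It gives the time, the measured TCP pose, the force, the opening and the grip force at its end, in the units of the state.
- arm.state(): the state, without advancing time (a new reading comes with each control period).
- arm.snapshot(name): name is "side" or "top" or "wrist"; returns a dict with "img" (420x560x3 uint8, blue, green, red), "depth" (420x560 float32, m along the optical axis (not along the pixel's ray), 0 where there is no reading), "fovy" (degrees; the focal length in pixels is half the picture's height over the tangent of half this angle, whatever the lens; pixels are square), "cx", "cy" (the principal point, pixels), "dist" ([k1, k2, p1, p2, k3] as OpenCV has them; the pictures are not rectified), "cam_to_world" (4x4, takes a point from camera to world coordinates). Camera axes: x right, y up, looking along -z (the intrinsics and any distortion apply to the point x, -y, -z); pixel columns grow to the right and rows downward; lengths in m; the calibration is good to about 2 mm. A picture is of the moment at which its call begins.
- arm.hand_in(): hands the job in; it is judged then, once.
The state is a dict: "clock": time; "joints": joint angles; "dq": joint speeds; "joint_torque": joint torques, N m; "eef_pos": TCP position; "ee_rot": TCP orientation; "force": force on the tool from outside, world axes, zero at the start; "ft_torque": the same for the moment, N m; "grip_width": opening from 0.0 (shut) to 1.0 (fully open); "finger_force": force on a finger pad.
Only numpy, scipy, OpenCV 4.12 (cv2) and the standard library are available. Lean on these libraries where they do the work, as an engineer would, in place of code of your own. Each camera call takes 0.05 s, during which the arm holds its last target. There are 200 camera calls.

### The job

The mandrel in the blue indexing fixture has sheared its key: pull it out of the hub and drop it into the aluminium scrap tray. Then take the keyed mandrel with the red-marked head from the wooden rack, push it into the hub, turning it until its key slips into the keyway, and keep pushing against the ejector spring until its collar is fully home on the hub face. Finish still gripping it and pressing it home (do not let go, the spring would lift it), and leave the spare arbor, the oil bottle and the parts box where they are.

Things in the scene. Friction and masses are not known exactly. Their poses are not given: they have to be found in the camera images.
- fixture: Fixed fixture: blue base plate 170 x 140 x 20 mm, aluminium dial (112 mm diameter, top 26 mm up), upright steel hub (60 mm diameter, flat face 70 mm above the table). Origin on the table under the hub's axis, z up, +x towards the keyway. A red bar on the dial and a red mark on the hub rim show the keyway. Clamp screw with black knob on the -x side, 45 mm up, out to 58 mm. Yaw within 0.5 rad.
- hub_mouth (a point): Centre of the bore at the hub's flat top face, 70 mm above the table; axes as the fixture's. Blind round bore, 20 mm diameter, open at the top; keyway 9 mm wide over the full depth on the +x side, reaching 17 mm from the bore's axis.
- ejector (a joint): Brass spring ejector at the bottom of the bore, 17 mm diameter. Value = how far it is pressed down, m: 0 at rest, when its top is 34 mm below the hub face (spring pushes up with about 4.8 N there); 0.006 when the keyed mandrel is fully home (about 9.6 N); stop at 0.010.
- worn_mandrel: Loose dark steel mandrel without key, at first standing in the bore, collar on the hub face. Origin at the centre of its foot, z up its axis. Shaft 18 mm diameter from 0 to 30 mm, collar 38 mm diameter from 30 to 36 mm, flat-sided head from 36 to 70 mm, 40 mm long (its x), 16 mm thick (flats face its +y and -y: grip these). 0.12 to 0.24 kg. Yaw within 0.8 rad of the fixture's.
- worn_middle (a point): Middle of the worn mandrel, on its axis 35 mm above its foot.
- keyed_mandrel: Loose steel mandrel upright in either hole of the rack. Origin at the centre of its foot, z up its axis. Shaft 18 mm diameter from 0 to 40 mm (foot chamfered), collar 38 mm diameter from 40 to 46 mm, flat-sided head from 46 to 80 mm, 40 mm long (its x), 16 mm thick (flats face +y and -y: grip these). Key on its +x side, where the head is painted red. Yaw within 0.65 rad. 0.14 to 0.28 kg.
- collar_underside (a point): Point on the keyed mandrel's axis at the underside of its collar, 40 mm above its foot; meets hub_mouth when fully home.
- key_foot (a point): Middle of the lower end of the brass key of the keyed mandrel, 14 mm above its foot and 10.5 mm from its axis on its +x side. The key is 7 mm wide, stands out to 15 mm from the axis and runs from 14 to 38 mm above the foot; below it is a plain round pilot.
- rack: Fixed wooden rack block 75 x 200 x 24 mm with two holes of 20 mm diameter, 12 mm deep, on its y axis 58 mm either side of the middle. Origin at the centre of its underside, z up. Stands to the left or to the right of the fixture.
- scrap_tray: Fixed open aluminium scrap tray 170 (x) x 210 (y) x 50 mm, walls and floor 4 mm, empty at first. Origin at the centre of its underside, z up. On the other side of the fixture from the rack.
- spare_arbor: Bystander: steel arbor with a round blue head (24 mm diameter), standing 76 mm tall in the other hole of the rack. Origin at its foot.
- oil_bottle: Bystander: white plastic oil bottle with a red cap, 38 mm diameter, 85 mm tall, behind the fixture. Origin at the centre of its underside.
- parts_box: Bystander: clear plastic divided parts box 90 x 150 x 30 mm, behind the fixture. Origin at the centre of its underside.
There are look-alikes about, which are no part of the job. Leave any pink look-alike of the keyed_mandrel alone. Of the things that look like the fixture, take the one that is farthest from the robot's base at the start.

How it is judged:
On the way, in this order (a step that is already met when the one before it is completed fails the run):
1. the worn mandrel is released in the scrap tray (x of worn_middle in the frame of scrap_tray between -0.081 and 0.081 m and y of worn_middle in the frame of scrap_tray between -0.101 and 0.101 m and z of worn_middle in the frame of scrap_tray below 0.05 m and contact force between the fingers and worn_mandrel below 0.1 N), for 0.2 s.
2. the key has slipped into the keyway (collar less than 20 mm above the hub face, key and keyway aligned) (z of collar_underside in the frame of hub_mouth below 0.02 m and horizontal distance between collar_underside and hub_mouth below 0.003 m and angle between the x axis of keyed_mandrel and the x axis of fixture, either way round below 0.25 rad and angle between the z axis of keyed_mandrel and the z axis of fixture, either way round below 0.09 rad), for 0.1 s.
At the end, for the whole second after the job is handed in: Keyed mandrel in the hub: collar within 2 mm of the hub face, 3 mm of the axis, key in line (0.25 rad), upright (0.09 rad), ejector held down over 3.5 mm, fingers gripping it (over 2 N); worn mandrel let go in the scrap tray (its middle inside the walls, under 50 mm up) (all of step 1 and z of collar_underside in the frame of hub_mouth between -0.003 and 0.002 m and horizontal distance between collar_underside and hub_mouth below 0.003 m and angle between the x axis of keyed_mandrel and the x axis of fixture, either way round below 0.25 rad and angle between the z axis of keyed_mandrel and the z axis of fixture, either way round below 0.09 rad and value of joint ejector above 0.0035 m and contact force between the fingers and keyed_mandrel above 2 N); the arm keeps its last pose, push and grip.
It fails at once if the spare arbor is moved by more than 20 mm (distance of spare_arbor from where it was at the start of the episode above 0.02 m).
It fails at once if the oil bottle is moved by more than 30 mm or knocked over (distance of oil_bottle from where it was at the start of the episode above 0.03 m or angle between oil_bottle's own z axis and vertical above 0.5 rad).
It fails at once if the parts box is moved by more than 30 mm (distance of parts_box from where it was at the start of the episode above 0.03 m).
It also fails if it takes over 72 s, if anything falls off the work surface, if the arm or the gripper's body presses on something with over 40 N, if the wrist force passes 120 N, or if a joint passes its speed limit or range.

## Working session

There is one attempt and no reset: what is moved stays moved. The work goes in short steps, Python scripts to look and compute and a shell command to move; the robot and the scene stay as the last step left them, time stands still between calls to the robot, and variables do not carry over. Pictures are saved under pics/ and viewed, at most 10 in all, crops included, and the job is handed in when it is done.

```bash
mkdir -p pics; ls
cat > h.py <<'E'
import numpy as np, cv2, os
from cell import arm
def snap(n):
    s=arm.snapshot(n); np.savez(f'{n}.npz',**s); return s
def load(n): return dict(np.load(f'{n}.npz'))
def K(s):
    f=s['img'].shape[0]/2/np.tan(np.radians(float(s['fovy']))/2)
    return np.array([[f,0,float(s['cx'])],[0,f,float(s['cy'])],[0,0,1]])
def rays(s,px):
    u=cv2.undistortPoints(np.array(px,float).reshape(-1,1,2),K(s),np.array(s['dist'],float)).reshape(-1,2)
    d=np.c_[u[:,0],-u[:,1],-np.ones(len(u))]; M=s['cam_to_world']
    return M[:3,3],d@M[:3,:3].T
def onz(s,px,z):
    o,d=rays(s,px); return o+d*((z-o[2])/d[:,2])[:,None]
def dep(s,px):
    o,d=rays(s,px); p=np.array(px,int).reshape(-1,2)
    return o+d*s['depth'][p[:,1],p[:,0]][:,None]
def proj(s,P):
    M=s['cam_to_world']; c=(np.array(P,float).reshape(-1,3)-M[:3,3])@M[:3,:3]
    return cv2.projectPoints(c*[1,-1,-1],np.zeros(3),np.zeros(3),K(s),np.array(s['dist'],float))[0].reshape(-1,2)
E
python3 - <<'E'
from h import *
for n in('top','side'):
    s=snap(n); cv2.imwrite(f'pics/{n}0.png',s['img']); print(n,s['fovy'],s['dist'],s['cam_to_world'].round(3).tolist())
st=arm.state(); print(st['clock'],st['eef_pos'],np.round(st['ee_rot'],3),st['force'])
E
```

```text
pics
top 48.68492560418338 [0.03339245 0.         0.         0.         0.        ] [[0.024, 0.988, -0.155, 0.299], [-1.0, 0.026, 0.012, 0.014], [0.016, 0.155, 0.988, 1.267], [0.0, 0.0, 0.0, 1.0]]
side 44.57081200326604 [-0.04392223  0.          0.          0.          0.        ] [[0.985, 0.088, -0.149, 0.286], [-0.172, 0.601, -0.781, -1.102], [0.021, 0.795, 0.607, 0.912], [0.0, 0.0, 0.0, 1.0]]
0.1 [ 0.20170523 -0.5910795   0.2303546 ] [[ 0.946  0.323 -0.001]
 [ 0.323 -0.946  0.002]
 [-0.    -0.002 -1.   ]] [0.07294978 0.16259385 0.17078888]
```

View pics/top0.png

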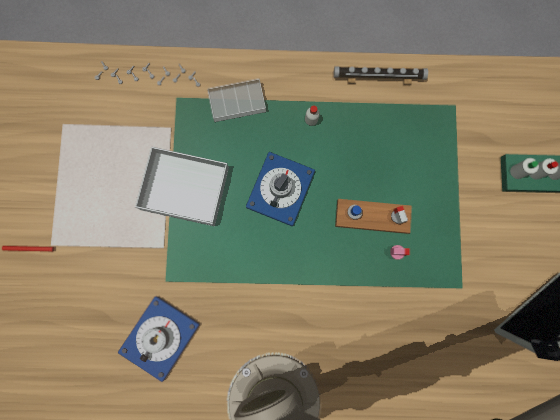

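View pics/side0.png

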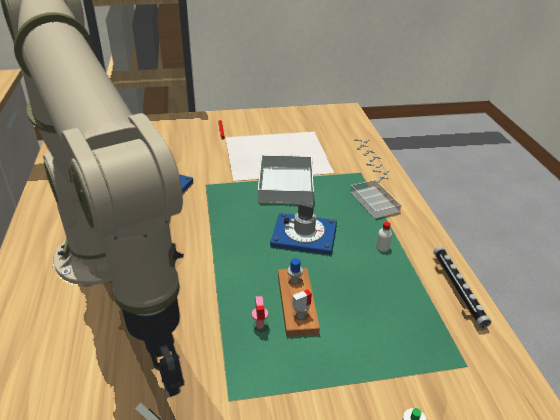

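The top view shows two fixtures: A at (281,188), holding the dark mandrel, and B at (158,340). A is farther from the base at (275,395), so A is the one meant. Mandrel candidates are the red-marked one at (400,215) in the rack and the pink look-alike at (399,252) on the mat. The rack one is meant. The blue-headed arbor is at (356,212) and the tray at (183,186). I'll confirm with an enlarged crop.

Run:
```python
from h import *
s=load('top'); im=s['img']
c=cv2.resize(im[145:265,240:425],None,fx=4.3,fy=4.3,interpolation=cv2.INTER_CUBIC); cv2.imwrite('pics/crop1.png',c)
for nm,px,z in(('hub',(281,188),.1),('keyed',(400,215),.09),('pink',(399,252),.08),('fixB',(158,340),.07),('arbor',(355,212),.085),('bottle',(313,110),.08)): print(nm,onz(s,[px],z).round(3))
print('tray corners',onz(s,[(152,149),(228,162),(212,223),(138,209)],.05).round(3).tolist())
```

```text
hub [[ 0.544 -0.003  0.1  ]]
keyed [[ 0.483 -0.311  0.09 ]]
pink [[ 0.389 -0.309  0.08 ]]
fixB [[0.157 0.293 0.07 ]]
arbor [[ 0.489 -0.196  0.085]]
bottle [[ 0.763 -0.084  0.08 ]]
tray corners [[0.652, 0.346, 0.05], [0.622, 0.141, 0.05], [0.455, 0.176, 0.05], [0.487, 0.372, 0.05]]
```

View pics/crop1.png

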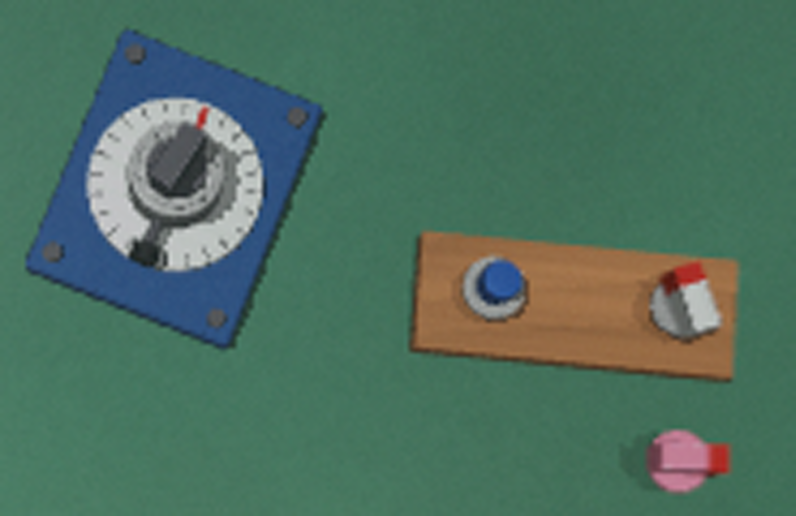

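The crop confirms it. The keyed mandrel (steel head, red end) is at crop (690,295) in the rack, the pink one stands apart on the mat, and the worn dark head is at crop (175,165) in fixture A, with the red bar at (203,118). I'll go above the hub for a close look.

```bash
cat >> h.py <<'E'
def go(pos,yaw,mod=np.pi):
    """delta_pos / angular to bring the TCP to pos, tool x axis at world yaw, tool pointing down"""
    from scipy.spatial.transform import Rotation as R
    st=arm.state(); R0=np.array(st['ee_rot']); p0=np.array(st['eef_pos'])
    y0=np.arctan2(R0[1,0],R0[0,0]); yaw=y0+(yaw-y0+mod/2)%mod-mod/2
    c,s_=np.cos(yaw),np.sin(yaw); T=np.array([[c,s_,0],[s_,-c,0],[0,0,-1.]])
    print('d',(R0.T@(np.array(pos)-p0)/.5).round(4).tolist(),'a',(R.from_matrix(R0.T@T).as_rotvec()/np.pi).round(4).tolist(),'yaw',y0.round(3),'->',yaw.round(3),'clock',st['clock'])
E
python3 -c "
from h import *
go([.53,-.003,.25],-.5)"
```

```text
d [1.0013, -0.9011, -0.0377] a [-0.0005, 0.0002, 0.2638] yaw 0.329 -> -0.5 clock 0.1
```

```bash
python3 -m jog '[{"delta_pos":[0.3,-0.27,-0.04],"angular":[0,0,0.08]},{"delta_pos":[0.6,-0.54,-0.04],"angular":[0,0,0.16]},{"delta_pos":[1,-0.9,-0.04],"angular":[0,0,0.264]},{"delta_pos":[1,-0.9,-0.04],"angular":[0,0,0.264]},{"delta_pos":[1,-0.9,-0.04],"angular":[0,0,0.264]},{"delta_pos":[1,-0.9,-0.04],"angular":[0,0,0.264]},{"delta_pos":[1,-0.9,-0.04],"angular":[0,0,0.264]},{"delta_pos":[1,-0.9,-0.04],"angular":[0,0,0.264]},{"delta_pos":[1,-0.9,-0.04],"angular":[0,0,0.264]},{"delta_pos":[1,-0.9,-0.04],"angular":[0,0,0.264]},{"delta_pos":[1,-0.9,-0.04],"angular":[0,0,0.264]},{"delta_pos":[1,-0.9,-0.04],"angular":[0,0,0.264]}]' 1
python3 - <<'E'
from h import *
s=snap('wrist'); cv2.imwrite('pics/w1.png',s['img']); st=arm.state(); print(st['joints'],st['force'])
M=s['cam_to_world'];print(M.round(3))
E
```

```text
clock: 1.6
eef_pos: [0.5305, 0.002, 0.2508]
ee_rot: [[0.882, -0.472, -0.001], [-0.472, -0.882, 0.003], [-0.002, -0.002, -1.0]]
force: [-1.1, -0.6, -0.6]
grip_width: 0.999
finger_force: 0.0
[ 0.32027464  0.19820174 -0.43824705  1.58208162  0.08392155  1.38134444
 -2.19275061] [-0.50598855 -1.02176169  0.0993954 ]
[[-0.472  0.842  0.263  0.597]
 [-0.882 -0.45  -0.143 -0.034]
 [-0.002 -0.299  0.954  0.393]
 [ 0.     0.     0.     1.   ]]
```

View pics/w1.png

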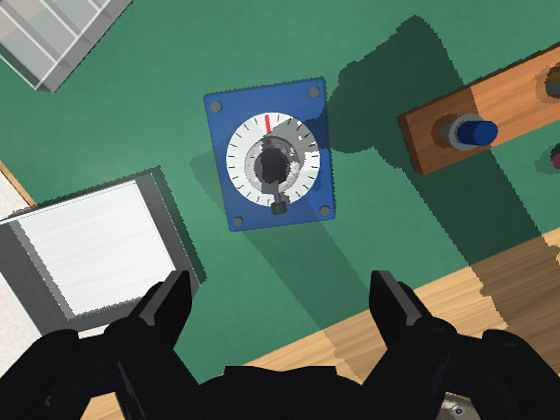

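The wrist view shows fixture A, with the hub and dark head at (272,165), the red bar at (267,123) and the knob at (279,205). The tray is at left and the arbor at right (480,132). I'll use depth to measure the head, hub and keyway.

```bash
cat >> h.py <<'E'
def cloud(s):
    h,w=s['depth'].shape; v,u=np.mgrid[:h,:w]; px=np.c_[u.ravel(),v.ravel()]
    P=dep(s,px).reshape(h,w,3); P[s['depth']<=0]=np.nan; return P
def blob(P,m,near,r):
    with np.errstate(invalid='ignore'): m=m&(np.hypot(P[...,0]-near[0],P[...,1]-near[1])<r)
    q=P[m]; (c,sz,a)=cv2.minAreaRect(q[:,:2].astype(np.float32)*1000)
    e,V=np.linalg.eigh(np.cov(q[:,:2].T)); ax=V[:,1]*np.sign(V[0,1])
    print(len(q),'mean',q.mean(0).round(4),'rect c',np.round(c,1),'size',np.round(sz,1),'ang',round(a,1),'pca yaw',np.arctan2(ax[1],ax[0]).round(3)); return q
def red(s):
    b,g,r=[s['img'][...,i].astype(int) for i in range(3)]; return (r>130)&(g<90)&(b<90)
E
python3 - <<'E'
from h import *
for n in('wrist','top'):
    s=load(n);P=cloud(s);z=P[...,2];print(n)
    c=(.544,-.003)
    print('z pct',np.nanpercentile(z[np.hypot(P[...,0]-c[0],P[...,1]-c[1])<.012],[10,50,90]))
    blob(P,(z>.100)&(z<.13),c,.04)
    blob(P,(z>.058)&(z<.073),c,.045)
    blob(P,(z>.018)&(z<.035),c,.06)
    blob(P,red(s)&(z<.05),c,.08)
    b=s['img'].astype(int); blue=(b[...,0]>b[...,2]+40)&(b[...,0]>b[...,1]+20)
    blob(P,blue&(z<.03),c,.14)
E
```

```text
wrist
z pct [0.32446829 0.3333639  0.33924214]
740 mean [ 0.5605 -0.0036  0.1096] rect c [559.8  -3.2] size [15.9 39.8] ang 58.2 pca yaw -0.554
1258 mean [ 0.5636 -0.0061  0.0689] rect c [560.5  -3.9] size [58.6 56.9] ang 58.1 pca yaw 1.005
4809 mean [ 0.5438 -0.0077  0.0241] rect c [544.3  -3.1] size [119.5 119.2] ang 63.3 pca yaw 1.319
47 mean [ 0.5998 -0.0187  0.0264] rect c [599.7 -18.8] size [ 3.7 19.8] ang 68.0 pca yaw -0.369
8500 mean [ 0.5692 -0.0084  0.0197] rect c [560.   -5.2] size [141.2 170.3] ang 69.6 pca yaw -0.347
top
z pct [0.06745337 0.07617433 0.11170218]
103 mean [ 0.5602 -0.0022  0.1098] rect c [560.9  -2.2] size [15.7 39.9] ang 57.6 pca yaw -0.542
201 mean [ 0.5553 -0.0007  0.0685] rect c [559.7  -2. ] size [57.  55.6] ang 1.4 pca yaw 1.331
937 mean [ 0.5364 -0.0031  0.0245] rect c [544.6  -3.3] size [118.7 117.8] ang 1.4 pca yaw 1.548
7 mean [ 0.6038 -0.0184  0.0263] rect c [603.9 -18.2] size [11.3  2.8] ang 0.1 pca yaw -0.24
1621 mean [ 0.5574 -0.0011  0.0199] rect c [561.2  -2. ] size [138.4 169.3] ang 69.2 pca yaw -0.35
```

```bash
python3 -c "
from h import *
go([.5602,-.0035,.079],-.556)"
```

```text
d [0.0558, -0.0251, 0.3433] a [-0.0001, 0.0005, 0.0192] yaw -0.496 -> -0.556 clock 1.65
```

```bash
python3 -m jog '[{"delta_pos":[0.056,-0.025,0.1],"angular":[0,0,0.019]},{"delta_pos":[0.056,-0.025,0.18],"angular":[0,0,0.019]},{"delta_pos":[0.056,-0.025,0.26],"angular":[0,0,0.019]},{"delta_pos":[0.056,-0.025,0.31],"angular":[0,0,0.019]},{"delta_pos":[0.056,-0.025,0.343],"angular":[0,0,0.019]},{"delta_pos":[0.056,-0.025,0.343],"angular":[0,0,0.019]},{"delta_pos":[0.056,-0.025,0.343],"angular":[0,0,0.019]}]' 1
python3 -m jog '[{"delta_pos":[0,0,0],"angular":[0,0,0]},{"delta_pos":[0,0,0],"angular":[0,0,0]},{"delta_pos":[0,0,0],"angular":[0,0,0]},{"delta_pos":[0,0,0],"angular":[0,0,0]},{"delta_pos":[0,0,0],"angular":[0,0,0]},{"delta_pos":[0,0,0],"angular":[0,0,0]},{"delta_pos":[0,0,0],"angular":[0,0,0]},{"delta_pos":[0,0,0],"angular":[0,0,0]}]' 0 60
```

```text
clock: 2.52
eef_pos: [0.5611, -0.0069, 0.081]
ee_rot: [[0.847, -0.532, 0.002], [-0.532, -0.847, -0.0], [0.002, -0.001, -1.0]]
force: [-0.4, -0.0, -0.3]
grip_width: 0.996
finger_force: 0.0
clock: 3.52
eef_pos: [0.561, -0.0055, 0.0803]
ee_rot: [[0.848, -0.531, 0.002], [-0.531, -0.848, 0.001], [0.001, -0.002, -1.0]]
force: [3.0, 4.1, 2.0]
grip_width: 0.183
finger_force: 60.4
```

```bash
python3 -m jog '[{"delta_pos":[0,0,-0.03],"angular":[0,0,0]},{"delta_pos":[0,0,-0.08],"angular":[0,0,0]},{"delta_pos":[0,0,-0.16],"angular":[0,0,0]},{"delta_pos":[0,0,-0.24],"angular":[0,0,0]},{"delta_pos":[0,0,-0.24],"angular":[0,0,0]},{"delta_pos":[0,0,-0.24],"angular":[0,0,0]}]'
python3 - <<'E'
from h import *
s=load('top');P=cloud(s);z=P[...,2]
q=blob(P,(z>.046)&(z<.06),(.554,.259),.15)
q=blob(P,(z>.0)&(z<.01),(.554,.259),.08)
go([.554,.259,.2],-.35); go([.554,.259,.058],-.35)
E
```

```text
clock: 4.28
eef_pos: [0.5595, -0.0074, 0.1987]
ee_rot: [[0.847, -0.532, -0.002], [-0.532, -0.847, -0.001], [-0.001, 0.002, -1.0]]
force: [0.2, -0.0, -2.3]
grip_width: 0.177
finger_force: 60.5
457 mean [0.5586 0.2644 0.0502] rect c [556.5 262.3] size [210.7 170.2] ang 78.8 pca yaw 1.351
2420 mean [0.554  0.2589 0.0047] rect c [556.7 258.6] size [158.8 153.6] ang 78.1 pca yaw -1.57
d [-0.2928, -0.4452, -0.003] a [0.0005, 0.0005, -0.0672] yaw -0.561 -> -0.35 clock 4.275
d [-0.2924, -0.4457, 0.281] a [0.0005, 0.0005, -0.0672] yaw -0.561 -> -0.35 clock 4.275
```

```bash
python3 -m jog '[{"delta_pos":[-0.1,-0.15,0],"angular":[0,0,0]},{"delta_pos":[-0.2,-0.3,0],"angular":[0,0,0]},{"delta_pos":[-0.298,-0.45,0],"angular":[0,0,0]},{"delta_pos":[-0.298,-0.45,0],"angular":[0,0,0]},{"delta_pos":[-0.298,-0.45,0.05],"angular":[0,0,0]},{"delta_pos":[-0.298,-0.45,0.13],"angular":[0,0,0]},{"delta_pos":[-0.298,-0.45,0.2],"angular":[0,0,0]},{"delta_pos":[-0.298,-0.45,0.25],"angular":[0,0,0]},{"delta_pos":[-0.298,-0.45,0.285],"angular":[0,0,0]},{"delta_pos":[-0.298,-0.45,0.294],"angular":[0,0,0]},{"delta_pos":[-0.298,-0.45,0.294],"angular":[0,0,0]},{"delta_pos":[-0.298,-0.45,0.294],"angular":[0,0,0]}]'
```

```text
clock: 5.78
eef_pos: [0.5543, 0.2636, 0.054]
ee_rot: [[0.847, -0.531, 0.002], [-0.531, -0.847, 0.001], [0.001, -0.002, -1.0]]
force: [0.4, -0.5, -2.7]
grip_width: 0.178
finger_force: 60.6
```

```bash
python3 -m jog '[{"delta_pos":[0,0,0.012],"angular":[0,0,0]},{"delta_pos":[0,0,0.012],"angular":[0,0,0]},{"delta_pos":[0,0,0.012],"angular":[0,0,0]}]'
python3 -m jog '[{"delta_pos":[0,0,0],"angular":[0,0,0]},{"delta_pos":[0,0,0],"angular":[0,0,0]},{"delta_pos":[0,0,0],"angular":[0,0,0]},{"delta_pos":[0,0,0],"angular":[0,0,0]},{"delta_pos":[0,0,0],"angular":[0,0,0]},{"delta_pos":[0,0,0],"angular":[0,0,0]},{"delta_pos":[0,0,-0.05],"angular":[0,0,0]},{"delta_pos":[0,0,-0.15],"angular":[0,0,0]},{"delta_pos":[0,0,-0.26],"angular":[0,0,0]},{"delta_pos":[0,0,-0.32],"angular":[0,0,0]},{"delta_pos":[0,0,-0.32],"angular":[0,0,0]},{"delta_pos":[0,0,-0.32],"angular":[0,0,0]}]' 1
python3 - <<'E'
from h import *
s=snap('wrist');P=cloud(s);z=P[...,2]
blob(P,(z>.012)&(z<.09)&(s['img'].max(2)<120),(.5565,.262),.075)
s=snap('top');P=cloud(s);z=P[...,2]
blob(P,(z>.075)&(z<.1),(.483,-.311),.04)
blob(P,(z>.05)&(z<.1),(.483,-.311),.04)
# expected key pose near rack
st=arm.state(); print(st['joints'].round(2) if hasattr(st['joints'],'round') else st['joints'])
go([.47,-.31,.25],.25)
go([.47,-.31,.25],.25+np.pi,2*np.pi)
E
```

```text
clock: 6.15
eef_pos: [0.5536, 0.2632, 0.0469]
ee_rot: [[0.847, -0.531, 0.0], [-0.531, -0.847, 0.0], [-0.0, -0.0, -1.0]]
force: [-1.1, 0.6, -1.5]
grip_width: 0.177
finger_force: 60.6
clock: 7.65
eef_pos: [0.5533, 0.2629, 0.206]
ee_rot: [[0.847, -0.531, -0.001], [-0.531, -0.847, -0.001], [-0.0, 0.001, -1.0]]
force: [0.0, -0.3, -0.5]
grip_width: 1.0
finger_force: 0.0
1194 mean [0.5524 0.2603 0.0608] rect c [550.9 261.1] size [35.6 39.5] ang 57.3 pca yaw -0.516
126 mean [ 0.486  -0.3124  0.0898] rect c [ 486.7 -313.6] size [40.2 17.6] ang 19.6 pca yaw 0.332
203 mean [ 0.4849 -0.3094  0.0789] rect c [ 485.2 -309.2] size [40.2 26.9] ang 19.6 pca yaw 0.344
[-0.1   0.42 -0.54  1.43  0.22  1.35 -2.78]
d [0.4679, 1.0587, -0.0879] a [0.0005, 0.0007, -0.2579] yaw -0.56 -> 0.25 clock 7.75
d [0.4679, 1.0587, -0.0879] a [0.0008, -0.0006, 0.7421] yaw -0.56 -> -2.892 clock 7.75
```

Worn mandrel is standing released in the tray. Next I'll move above the rack.

```bash
python3 -m jog '[{"delta_pos":[0.2,0.45,-0.088],"angular":[0,0,-0.12]},{"delta_pos":[0.44,1,-0.088],"angular":[0,0,-0.283]},{"delta_pos":[0.44,1,-0.088],"angular":[0,0,-0.283]},{"delta_pos":[0.44,1,-0.088],"angular":[0,0,-0.283]},{"delta_pos":[0.44,1,-0.088],"angular":[0,0,-0.283]},{"delta_pos":[0.44,1,-0.088],"angular":[0,0,-0.283]},{"delta_pos":[0.44,1,-0.088],"angular":[0,0,-0.283]},{"delta_pos":[0.44,1,-0.088],"angular":[0,0,-0.283]},{"delta_pos":[0.44,1,-0.088],"angular":[0,0,-0.283]},{"delta_pos":[0.44,1,-0.088],"angular":[0,0,-0.283]},{"delta_pos":[0.44,1,-0.088],"angular":[0,0,-0.283]},{"delta_pos":[0.44,1,-0.088],"angular":[0,0,-0.283]}]'
python3 - <<'E'
from h import *
s=snap('wrist');cv2.imwrite('pics/w2.png',s['img']);P=cloud(s);z=P[...,2]
c=(.4855,-.312)
blob(P,(z>.082)&(z<.1),c,.04)
blob(P,(z>.052)&(z<.062),c,.04)
blob(P,red(s)&(z>.08),c,.04)
print(arm.state()['joints'])
E
```

```text
clock: 9.25
eef_pos: [0.475, -0.2749, 0.2503]
ee_rot: [[0.945, 0.326, -0.0], [0.326, -0.945, 0.001], [0.0, -0.002, -1.0]]
force: [0.4, 0.7, 0.2]
grip_width: 0.999
finger_force: 0.0
671 mean [ 0.4861 -0.3147  0.0913] rect c [ 484.9 -315.8] size [40.1 16.6] ang 19.1 pca yaw 0.329
299 mean [ 0.4837 -0.3095  0.0578] rect c [ 487.  -314.1] size [37.2 37.2] ang 33.7 pca yaw -1.236
121 mean [ 0.5003 -0.3107  0.092 ] rect c [ 500.  -310.6] size [ 7.5 16.3] ang 18.9 pca yaw -1.255
[ 0.7776481   0.23368618 -0.37347391  1.5365001   0.08504831  1.38822314
 -0.84040706]
```

View pics/w2.png

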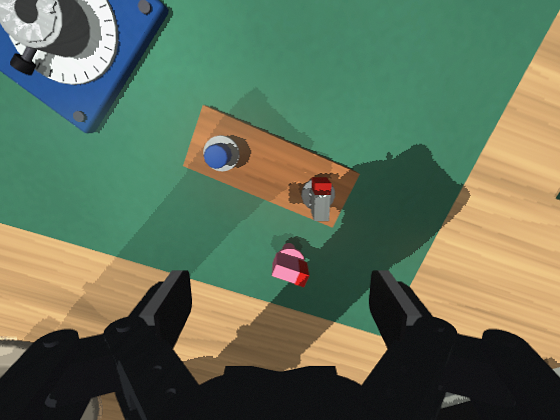

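The wrist view shows the keyed mandrel at (321,197), with its red end forward at (321,186). The pink look-alike is at (290,263) and the arbor at (217,153). I'll grasp the keyed one.

```bash
python3 -c "
from h import *
go([.485,-.3148,.062],.331)"
```

```text
d [-0.0075, 0.0825, 0.377] a [-0.0003, -0.0001, 0.0005] yaw 0.332 -> 0.331 clock 9.3
```

```bash
python3 -m jog '[{"delta_pos":[-0.007,0.082,0.05],"angular":[0,0,0]},{"delta_pos":[-0.007,0.082,0.13],"angular":[0,0,0]},{"delta_pos":[-0.007,0.082,0.21],"angular":[0,0,0]},{"delta_pos":[-0.007,0.082,0.29],"angular":[0,0,0]},{"delta_pos":[-0.007,0.082,0.34],"angular":[0,0,0]},{"delta_pos":[-0.007,0.082,0.374],"angular":[0,0,0]},{"delta_pos":[-0.007,0.082,0.374],"angular":[0,0,0]},{"delta_pos":[-0.007,0.082,0.374],"angular":[0,0,0]}]' 1
python3 -m jog '[{"delta_pos":[0,0,0],"angular":[0,0,0]},{"delta_pos":[0,0,0],"angular":[0,0,0]},{"delta_pos":[0,0,0],"angular":[0,0,0]},{"delta_pos":[0,0,0],"angular":[0,0,0]},{"delta_pos":[0,0,0],"angular":[0,0,0]},{"delta_pos":[0,0,0],"angular":[0,0,0]},{"delta_pos":[0,0,0],"angular":[0,0,0]},{"delta_pos":[0,0,0],"angular":[0,0,0]}]' 0 100
```

```text
clock: 10.3
eef_pos: [0.4852, -0.3172, 0.0651]
ee_rot: [[0.946, 0.324, 0.002], [0.324, -0.946, -0.001], [0.001, 0.001, -1.0]]
force: [0.1, -0.2, 0.7]
grip_width: 0.999
finger_force: 0.0
clock: 11.3
eef_pos: [0.4845, -0.3173, 0.0642]
ee_rot: [[0.946, 0.323, 0.001], [0.323, -0.946, -0.0], [0.0, 0.0, -1.0]]
force: [-0.2, 1.3, 6.4]
grip_width: 0.169
finger_force: 97.9
```

```bash
python3 -m jog '[{"delta_pos":[0,0,-0.03],"angular":[0,0,0]},{"delta_pos":[0,0,-0.1],"angular":[0,0,0]},{"delta_pos":[0,0,-0.2],"angular":[0,0,0]},{"delta_pos":[0,0,-0.3],"angular":[0,0,0]},{"delta_pos":[0,0,-0.35],"angular":[0,0,0]},{"delta_pos":[0,0,-0.35],"angular":[0,0,0]}]'
python3 -c "
from h import *
go([.525,-.004,.24],-.36)"
```

```text
clock: 12.05
eef_pos: [0.4851, -0.3175, 0.2412]
ee_rot: [[0.946, 0.323, 0.003], [0.323, -0.946, -0.002], [0.002, 0.003, -1.0]]
force: [0.4, -0.3, -2.7]
grip_width: 0.164
finger_force: 97.9
d [0.2782, -0.5676, 0.0013] a [0.0007, -0.0011, 0.2193] yaw 0.329 -> -0.36 clock 12.05
```

```bash
python3 -m jog '[{"delta_pos":[0.1,-0.2,0],"angular":[0,0,0.05]},{"delta_pos":[0.2,-0.4,0],"angular":[0,0,0.12]},{"delta_pos":[0.278,-0.568,0],"angular":[0,0,0.219]},{"delta_pos":[0.278,-0.568,0],"angular":[0,0,0.219]},{"delta_pos":[0.278,-0.568,0],"angular":[0,0,0.219]},{"delta_pos":[0.278,-0.568,0],"angular":[0,0,0.219]},{"delta_pos":[0.278,-0.568,0],"angular":[0,0,0.219]},{"delta_pos":[0.278,-0.568,0],"angular":[0,0,0.219]},{"delta_pos":[0.278,-0.568,0],"angular":[0,0,0.219]},{"delta_pos":[0.278,-0.568,0],"angular":[0,0,0.219]}]'
python3 - <<'E'
from h import *
s=snap('wrist');cv2.imwrite('pics/w3.png',s['img']);P=cloud(s);z=P[...,2]
c=(.5605,-.004)
blob(P,(z>.066)&(z<.074),c,.035)
blob(P,red(s)&(z<.05),c,.08)
b=s['img'].astype(int); blue=(b[...,0]>b[...,2]+40)&(b[...,0]>b[...,1]+20)
blob(P,blue&(z<.03),c,.14)
st=arm.state();print(st['joints'],st['eef_pos'],proj(s,[st['eef_pos']]))
E
```

```text
clock: 13.3
eef_pos: [0.524, -0.0047, 0.2387]
ee_rot: [[0.936, -0.353, -0.0], [-0.353, -0.936, -0.0], [-0.0, 0.0, -1.0]]
force: [-0.0, 0.5, -1.9]
grip_width: 0.167
finger_force: 98.0
2284 mean [ 0.5604 -0.0035  0.0693] rect c [559.9  -3.1] size [58.1 58.1] ang 25.0 pca yaw 1.334
39 mean [ 0.599  -0.018   0.0265] rect c [599.9 -18.4] size [ 2.3 17.9] ang 68.6 pca yaw -0.375
9138 mean [ 0.5709 -0.0078  0.0198] rect c [559.4  -5. ] size [141.5 167.7] ang 69.5 pca yaw -0.35
[ 0.3659366   0.19468596 -0.48216398  1.61612993  0.09201508  1.35346034
 -2.05979245] [ 0.52405615 -0.00442985  0.23875305] [[278.76581799 272.70514883]]
```

View pics/w3.png

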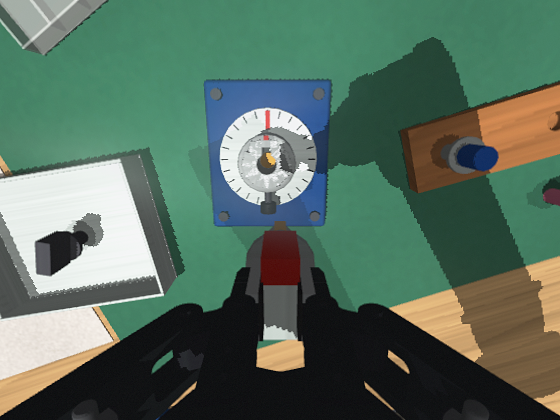

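The view shows the empty bore at (266,160) with the keyway towards the red bar at (267,118). The held mandrel head (red end) is at (280,255). I'll measure the head in the same view so calibration errors cancel.

Run:
```python
from h import *
s=load('wrist');P=cloud(s);z=P[...,2];im=s['img'].astype(int)
g=(im.max(2)-im.min(2)<40)&(im.max(2)>110)
print('headtop z',np.nanmedian(z[red(s)&(z>.2)]))
zt=np.nanmedian(z[red(s)&(z>.2)])
q=blob(P,(red(s)|g)&(abs(z-zt)<.006),(.524,-.0045),.03)
# collar: z = TCP-0.007
q=blob(P,(z>.222)&(z<.236)&(im.max(2)>60),(.524,-.0045),.03)
# bore and keyway seen in depth: pixels below face inside hub
q=blob(P,(z<.06)&(z>.02),(.56,-.0033),.0185)
go([.56,-.0033,.135],-.363)
```

```text
headtop z nan
0 mean [nan nan nan] rect c [0. 0.] size [0. 0.] ang 0.0 pca yaw nan
656 mean [ 0.5341 -0.0086  0.2321] rect c [534.1  -8.4] size [36.7 21. ] ang 69.0 pca yaw 1.219
331 mean [ 0.559  -0.0015  0.0371] rect c [561.8  -1.4] size [25.1 17.8] ang 6.2 pca yaw -0.187
d [0.0665, -0.0275, 0.2075] a [0.0, 0.0, 0.0007] yaw -0.361 -> -0.363 clock 13.35
  return np.nanmean(a, axis, out=out, keepdims=keepdims)
  avg = a.mean(axis, **keepdims_kw)
  ret = um.true_divide(
h.py:34: RuntimeWarning: Degrees of freedom <= 0 for slice
  e,V=np.linalg.eigh(np.cov(q[:,:2].T)); ax=V[:,1]*np.sign(V[0,1])
  c *= np.true_divide(1, fact)
  c *= np.true_divide(1, fact)
h.py:35: RuntimeWarning: Mean of empty slice.
  print(len(q),'mean',q.mean(0).round(4),'rect c',np.round(c,1),'size',np.round(sz,1),'ang',round(a,1),'pca yaw',np.arctan2(ax[1],ax[0]).round(3)); return q
```

Run:
```python
from h import *
s=load('wrist');P=cloud(s);z=P[...,2];im=s['img'].astype(int)
b,g,r=im[...,0],im[...,1],im[...,2]
m=(r>70)&(r>2.5*g)&(r>2.5*b); m[:200]=0
v,u=np.where(m&(abs(u_:=np.mgrid[:420,:560][1]-280)<50)); print(len(v),u.min(),u.max(),v.min(),v.max(), 'z',np.nanpercentile(z[v,u],[5,30,50,70,95]))
grey=(im.max(2)-im.min(2)<30)&(im.max(2)>120)
t=(m|grey)&(z>.262)&(z<.273)
q=blob(P,t,(.524,-.0045),.035)
# axes of tool
R=np.array(arm.state()['ee_rot']);p=np.array(arm.state()['eef_pos'])
l=(q-p)@R; print('tool x pct',np.percentile(l[:,0],[0,1,50,99,100]),'y',np.percentile(l[:,1],[1,50,99]))
c=P[(z>.225)&(z<.236)&(im.max(2)>60)&(np.hypot(P[...,0]-.524,P[...,1]+.0045)<.03)]
l=(c-p)@R; print('collar x max',np.percentile(l[:,0],[99,100]),'y',np.percentile(l[:,1],[0,50,100]))
```

```text
1565 261 299 240 284 z [0.25145696 0.26341271 0.26594925 0.26643856 0.26721868]
1497 mean [ 0.5322 -0.0078  0.2661] rect c [525.3  -5.5] size [16.  40.6] ang 69.2 pca yaw -0.402
tool x pct [-0.01877126 -0.01822626  0.01421775  0.02145238  0.02187054] y [-0.00718357  0.00021484  0.00846481]
collar x max [0.02118615 0.02124645] y [-0.01824622  0.00064344  0.01844907]
```

```bash
python3 -c "
from h import *
go([.5589,-.003,.135],-.363)"
```

```text
d [0.0642, -0.0273, 0.2075] a [0.0, 0.0, 0.0007] yaw -0.361 -> -0.363 clock 13.35
```

```bash
python3 -m jog '[{"delta_pos":[0.064,-0.027,0.03],"angular":[0,0,0]},{"delta_pos":[0.064,-0.027,0.1],"angular":[0,0,0]},{"delta_pos":[0.064,-0.027,0.16],"angular":[0,0,0]},{"delta_pos":[0.064,-0.027,0.2],"angular":[0,0,0]},{"delta_pos":[0.064,-0.027,0.2],"angular":[0,0,0]},{"delta_pos":[0.064,-0.027,0.2],"angular":[0,0,0]},{"delta_pos":[0.064,-0.027,0.2],"angular":[0,0,0]}]'
python3 - <<'E'
from h import *
go([.5589,-.003,.1],-.363)
s=snap('wrist');P=cloud(s);z=P[...,2];im=s['img'].astype(int);st=arm.state()
R=np.array(st['ee_rot']);p=np.array(st['eef_pos'])
near=lambda r:np.hypot(P[...,0]-p[0],P[...,1]-p[1])<r
for lo,hi in((.066,.074),):
    q=P[(z>lo)&(z<hi)&near(.035)]; l=(q-p)@R
    print('hub face fit: n',len(q),'tool x max',np.percentile(l[:,0],[99,100]),'y',np.percentile(l[:,1],[0,1,99,100]))
q=P[(z>p[2]-.012)&(z<p[2]-.003)&near(.03)&(im.max(2)>60)]; l=(q-p)@R
print('collar n',len(q),'x',np.percentile(l[:,0],[99,100]),'y',np.percentile(l[:,1],[0,1,99,100]))
cv2.imwrite('pics/w4.png',s['img'][100:340,140:420].repeat(2,0).repeat(2,1))
E
```

```text
clock: 14.22
eef_pos: [0.5596, -0.0021, 0.1402]
ee_rot: [[0.936, -0.352, 0.002], [-0.352, -0.936, -0.0], [0.002, -0.001, -1.0]]
force: [-0.8, 0.0, -2.4]
grip_width: 0.172
finger_force: 98.3
d [-0.0008, 0.0021, 0.0804] a [-0.0002, -0.0007, 0.0012] yaw -0.359 -> -0.363 clock 14.225
hub face fit: n 2799 tool x max [0.02911253 0.03045406] y [-0.02877835 -0.02715205  0.02909209  0.03042631]
collar n 650 x [0.02115182 0.02159658] y [-0.01855073 -0.01792161  0.01802522  0.01820634]
```

View pics/w4.png

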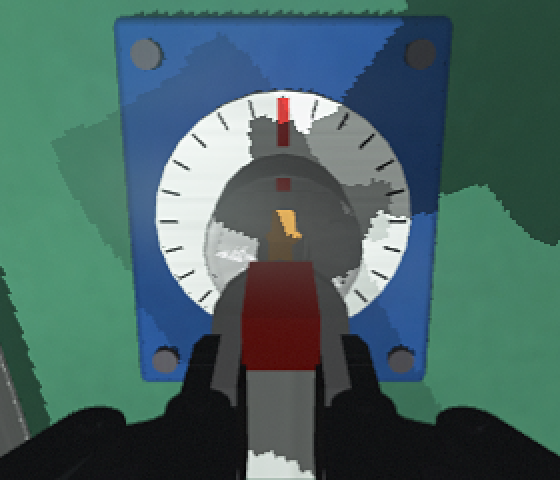

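The crop shows the mandrel's red end at (280,315) above the bore (ejector brass at (288,222)), in line with the red marks. The hub sits about 2 mm behind the mandrel axis, so I'll correct and descend gently.

```bash
python3 -m jog '[{"delta_pos":[-0.0038,0.002,0],"angular":[0,0,0]},{"delta_pos":[-0.0038,0.002,0.01],"angular":[0,0,0]},{"delta_pos":[-0.0038,0.002,0.02],"angular":[0,0,0]},{"delta_pos":[-0.0038,0.002,0.03],"angular":[0,0,0]},{"delta_pos":[-0.0038,0.002,0.04],"angular":[0,0,0]},{"delta_pos":[-0.0038,0.002,0.05],"angular":[0,0,0]},{"delta_pos":[-0.0038,0.002,0.05],"angular":[0,0,0]}]'
```

```text
clock: 15.15
eef_pos: [0.5574, -0.0027, 0.1136]
ee_rot: [[0.936, -0.352, 0.001], [-0.352, -0.936, 0.0], [0.001, -0.001, -1.0]]
force: [5.7, -2.2, -5.6]
grip_width: 0.164
finger_force: 97.8
```

The pilot is in the bore, with a light side force along +tool x. I'll ease back 1 mm and go on.

```bash
python3 -m jog '[{"delta_pos":[0.002,0,0],"angular":[0,0,0]},{"delta_pos":[0.002,0,0.008],"angular":[0,0,0]},{"delta_pos":[0.002,0,0.016],"angular":[0,0,0]},{"delta_pos":[0.002,0,0.024],"angular":[0,0,0]},{"delta_pos":[0.002,0,0.024],"angular":[0,0,0]}]'
```

```text
clock: 15.78
eef_pos: [0.5576, -0.0028, 0.1014]
ee_rot: [[0.936, -0.352, -0.0], [-0.352, -0.936, 0.0], [-0.0, -0.0, -1.0]]
force: [4.9, 0.6, -5.1]
grip_width: 0.172
finger_force: 97.9
```

```bash
python3 -m jog '[{"delta_pos":[0.002,0,0.006],"angular":[0,0,0]},{"delta_pos":[0.002,0,0.014],"angular":[0,0,0]},{"delta_pos":[0.002,0,0.022],"angular":[0,0,0]},{"delta_pos":[0.002,0,0.022],"angular":[0,0,0]}]'
```

```text
clock: 16.27
eef_pos: [0.558, -0.003, 0.0902]
ee_rot: [[0.936, -0.351, -0.001], [-0.351, -0.936, 0.0], [-0.001, 0.0, -1.0]]
force: [0.3, -0.1, -1.2]
grip_width: 0.168
finger_force: 98.3
```

```bash
python3 -m jog '[{"delta_pos":[0,0,0.004],"angular":[0,0,0]},{"delta_pos":[0,0,0.008],"angular":[0,0,0]},{"delta_pos":[0,0,0.012],"angular":[0,0,0]},{"delta_pos":[0,0,0.016],"angular":[0,0,0]},{"delta_pos":[0,0,0.018],"angular":[0,0,0]},{"delta_pos":[0,0,0.018],"angular":[0,0,0]},{"delta_pos":[0,0,0.018],"angular":[0,0,0]}]' - 120
```

```text
clock: 17.15
eef_pos: [0.5587, -0.0031, 0.0824]
ee_rot: [[0.936, -0.352, 0.001], [-0.352, -0.936, -0.0], [0.001, -0.0, -1.0]]
force: [-3.3, 0.5, 6.7]
grip_width: 0.164
finger_force: 121.6
```

```bash
python3 -m jog '[{"delta_pos":[0,0,0.002],"angular":[0,0,0]},{"delta_pos":[0,0,0.004],"angular":[0,0,0]},{"delta_pos":[0,0,0.004],"angular":[0,0,0]},{"delta_pos":[0,0,0.004],"angular":[0,0,0]}]'
```

```text
clock: 17.65
eef_pos: [0.5588, -0.003, 0.0822]
ee_rot: [[0.936, -0.351, 0.001], [-0.351, -0.936, -0.001], [0.001, 0.0, -1.0]]
force: [-10.0, -0.5, 23.2]
grip_width: 0.161
finger_force: 124.0
```

The force rises stiffly at the expected height, so the collar is seated. One check picture before handing in.

Run:
```python
from h import *
s=snap('wrist');P=cloud(s);z=P[...,2];im=s['img'].astype(int)
b,g,r=im[...,0],im[...,1],im[...,2]
m=(r>70)&(r>2.5*g)&(r>2.5*b)&(np.hypot(P[...,0]-.56,P[...,1]+.004)<.035)&(z>.09)
print('head top z',np.nanpercentile(z[m],[50,80]))
t=snap('side'); u,v=proj(t,[[.56,-.004,.08]])[0].astype(int)
c=t['img'][v-70:v+50,u-80:u+80]; cv2.imwrite('pics/end.png',np.vstack([cv2.resize(c,None,fx=2.5,fy=2.5),cv2.resize(im[110:360,80:480].astype(np.uint8),(400,250))]))
print(arm.state()['force'],arm.state()['eef_pos'])
```

```text
head top z [0.10950793 0.11020567]
[-12.06819377   0.07685236  23.42955649] [ 0.55874851 -0.0030652   0.0822466 ]
```

View pics/end.png

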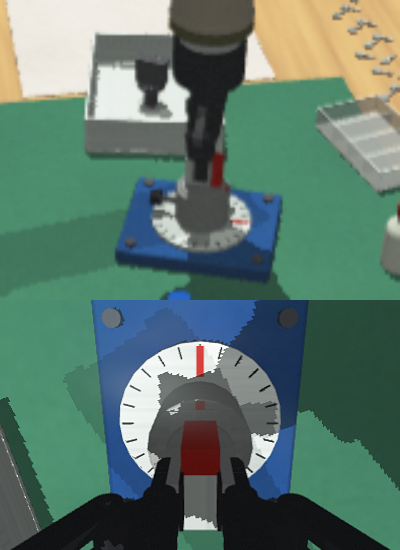

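The picture shows the collar on the hub face with the red head in line with the red marks at (200,360)–(200,405). The worn mandrel stands in the tray at (150,85). Head top is at 0.110 m, which is fully home. Handing in.

```bash
python3 -c "
from cell import arm
print(arm.hand_in())"
```

```text
the job is handed in; nothing more can be done
None
```

I dropped the worn mandrel into the scrap tray and handed in with the keyed mandrel fully home in the hub, still gripped and pressed down with about 23 N; hand-in returned no verdict.

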